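# Tip the standing test block down into its case and push the lid shut

### The arm

A 6-joint arm with a two-finger parallel gripper is mounted at the origin on a cart in front of the work surface, level with it; the furniture and walls round the work are solid. World frame = base frame: x ahead of the robot, y to its left, z up, the work surface at z = 0. Lengths are in m, angles in rad, forces in N, time in s.
With the tool pointing down it reaches from about 0.35 to 0.975 m from the base axis. Payload 4.9 kg.
Tool frame: the origin (TCP) lies midway between the tips of the shut fingers; the grasp point (between the pads) lies ctrl.grip_depth behind it (ctrl.grip_depth is the distance from the TCP to the grasp point, in m); z points along the fingers, y is the line along which they close (so a half turn about z gives the same grasp; the last joint's range is limited). The gripper opens to 85 mm and grips with 20 to 120 N. Pads are 22 mm wide; open, the fingers measure 114 mm over their backs; the gripper's body (76 mm by 85 mm) begins 54 mm behind the grasp point. The pads swing forward as they close: fully open they stand 13 mm farther back than shut.
Start: joints at [1.208, 0.053, 1.613, -0, 1.476, -0.119], TCP at [0.151, 0.607, 0.231] pointing down, gripper open.
Joint ranges: [-3.01, 3.01], [-1.01, 2.22], [0.06, 2.58], [-1.02, 4.17], [0.09, 2.62], [-3.14, 3.14]. Speed limits (rad/s): [2.57, 2.57, 3.14, 3.14, 3.14, 3.14].

### API

Orientations are given as a rotation vector (axis times angle).
In Python, from station import ctrl, get_image, camera_model gives the robot as it stands. The module is installed in compiled form; this text tells all that it offers.
- The arm moves only by the shell command python3 -m crank 'ROWS' [FORCE]. ROWS is JSON, a list of rows, each a list of 7 numbers: the shift along the tool's x, y, z in mm, then the turn, a rotation vector about the tool's x, y, z in rad, then the opening, from -1 (shut) to 1 (fully open). A call has exactly 10 rows; each row shifts and turns the commanded pose from where the row before left it, along the tool's axes as they then stand; what a row does not reach is not made up. A row lasts 1/12 s, in which the tool goes at most 41.7 mm and 7.16 degrees, less where a joint would pass 70% of its speed; a pose out of reach is approached as far as the arm can. A call with a gripper value outside its range is refused whole. The fingers move at their own pace and stop on an object; FORCE is the grip in N (left out, the last holds). Time passes only in rows, so rows that do not move let the fingers close, or fill a call up. It gives the time, the measured TCP pose, the force, the opening and the grip force at its end, in the units of the state.
- ctrl.get_obs(): the state, without advancing time (a new reading comes with each control period).
- get_image(name): name is "side" or "top" or "wrist"; returns the picture (480x640x3 uint8, red, green, blue); there is no depth.
- camera_model(name): a dict with "vertical_fov" (degrees; the focal length in pixels is half the picture's height over the tangent of half this angle, whatever the lens; pixels are square), "cx", "cy" (the principal point, pixels), "R" (3x3) and "t" (3): a world point X has camera coordinates R X + t; the wrist camera has in their place "hand_eye" (4x4, takes a point from camera to tool coordinates, whose origin is the TCP and whose axes are the flange's). Camera axes: x right, y down, z forward; pixel columns grow to the right and rows downward; lengths in m; the calibration is good to about 2 mm. A picture is of the moment at which its call begins: read the wrist's pose just before it. camera_model takes no time and is no camera call.
- ctrl.finish_job(): hands the job in; it is judged then, once.
The state is a dict: "t": time; "q": joint angles; "dq": joint speeds; "effort": joint torques, N m; "tool_pos": TCP position; "tool_rot": TCP orientation; "contact_force": force on the tool from outside, world axes, zero at the start; "wrist_torque": the same for the moment, N m; "opening": finger opening in m; "grip_force": force on a finger pad.
Only numpy, scipy, OpenCV 4.12 (cv2) and the standard library are available. Lean on these libraries where they do the work, as an engineer would, in place of code of your own. Each camera call takes 0.05 s, during which the arm holds its last target. There are 200 camera calls.

### The job

One steel test block was left standing on end in the open blue case nearest the robot, so the lid cannot close. Push it over gently, without gripping or lifting it, so that it lies flat in the long section of the case where it stands, with the face that now looks to the front of the case on top. Then, once it lies flat, push the lid over so that it falls fully shut, leaving the other blocks in the case in their places and the small bottle beside it standing where it is; never pinch or press anything hard.

Things in the scene. Friction and masses are not known exactly. Their poses are not given: they have to be found in the camera images.
- case: blue plastic case, the one nearest the robot (a like one at the back is scenery), fixed to the table, origin at the centre of its underside, own +x from front to hinged back, y along its width, z up. Walls 5 mm thick, outside x -83 to +82, y -125 to +125 mm, rim 34 mm high, floor 10 mm high. Dividers up to 26 mm high; four smaller sections at y > -28
- section (a point): centre of the floor (10 mm above the table) of the case's long section, where the block stands: clear space of 153 x 87 mm (case x, y) with no divider within; in the case's frame x -77 to +76, y -120 to -33 mm. Axes as the case
- case_lid (a joint): hinge of the lid, rad: 0 shut, 1.82 fully open, leaning back beyond upright against its stop, where it starts. Hinge line along the case's y at its x = +86, z = 34 mm. The lid moves with under 3 N at its upper edge; let go beyond upright it falls back open, and it falls shut by itself once tipped well forward, below about 0.9 rad
- lid_lip (a point): middle of the lid's free edge, 172 mm from the hinge line; up to 206 mm above the table when the lid is open. The lid is a shallow pan 165 x 250 mm, as wide as the case, 18 mm deep (top at z = 52 mm when shut). Open, its flat outside faces backwards (case +x), 18 mm behind the hinge line when upright
- block: plain steel test block 50 x 75 x 12 mm (own x, y, z), about 0.25 to 0.5 kg. Starts on end on the case floor: 75 mm tall, top 85 mm above the table, 50 mm wide along the case's y, turned up to 0.1 rad. Origin at the centre of its 50 x 75 back face (towards the hinge); the opposite face, own +z, is 12 mm off, looks to the front of the case and must end up on top
- round_a: round steel block, 60 mm across, 10 mm thick, lying in a section of the case; origin at the centre of its underside
- round_b: round steel block, 56 mm across, 12 mm thick, lying in a section of the case; origin at the centre of its underside
- square: square steel block, 60 x 60 x 8 mm, lying in a section of the case; origin at the centre of its underside
- oil_bottle: brown dropper bottle, 37 mm across, 107 mm tall, standing on the table to the right of the case; origin at the centre of its underside, z up; leave it standing

How it is judged:
On the way:
1. the block lies flat in the long section, right face up, while the lid is still open (angle between block's own z axis and vertical below 0.12 rad and z of block in the frame of case below 0.015 m and y of block in the frame of case below -0.05 m and value of joint case_lid above 1.2 rad), for 0.2 s.
At the end, for the whole second after the job is handed in: The block lies flat (0.12 rad) and still on the floor of the long section, its formerly front-looking face up; the lid is shut (0.04 rad); the other three blocks lie in their sections (moved under 25 mm, raised under 6 mm); the bottle stands (0.2 rad) (angle between block's own z axis and vertical below 0.12 rad and z of block in the frame of case between 0.005 and 0.015 m and y of block in the frame of case between -0.1 and -0.05 m and x of block in the frame of case between -0.055 and 0.055 m and value of joint case_lid below 0.04 rad and linear speed of block below 0.02 m/s and z of each of round_a, round_b, square in the frame of case below 0.016 m and distance of each of round_a, round_b, square from where it was at the start of the episode below 0.025 m and angle between oil_bottle's own z axis and vertical below 0.2 rad); the robot touches nothing.
It fails at once if the block was lifted (more than 12 mm) (z of block in the frame of case above 0.06 m).
It fails at once if the block was gripped or pressed hard (over 20 N) (contact force between the fingers and block above 20 N).
It fails at once if the lid or case was gripped or pressed hard (over 30 N) (contact force between the fingers and case above 30 N).
It fails at once if one of the other blocks was lifted (z of any of round_a, round_b, square in the frame of case above 0.03 m).
It fails at once if the bottle was knocked over or shifted by more than 3 cm (angle between oil_bottle's own z axis and vertical above 0.4 rad or distance of oil_bottle from where it was at the start of the episode above 0.03 m).
It also fails if it takes over 42 s, if anything falls off the work surface, if the arm or the gripper's body presses on something with over 40 N, if the wrist force passes 120 N, or if a joint passes its speed limit or range.

## Working session

There is one attempt and no reset: what is moved stays moved. The work goes in short steps, Python scripts to look and compute and a shell command to move; the robot and the scene stay as the last step left them, time stands still between calls to the robot, and variables do not carry over. Pictures are saved under pics/ and viewed, at most 10 in all, crops included, and the job is handed in when it is done.

```bash
mkdir -p pics; python3 - <<'E'
from station import ctrl,get_image,camera_model
import cv2,numpy as np
o=ctrl.get_obs();print(o)
print(ctrl.grip_depth)
for n in("side","top","wrist"):
    cv2.imwrite(f"pics/{n}0.png",get_image(n)[:,:,::-1]);print(n,camera_model(n))
E
```

```text
{'t': 0.0, 'q': array([ 1.20799002e+00,  5.33680673e-02,  1.61429691e+00,  9.86486357e-06,
        1.47600553e+00, -1.19021130e-01]), 'dq': array([ 0.00080872, -0.00055707, -0.00012383, -0.00121786,  0.00116022,
        0.00080641]), 'effort': array([ 1.54421876e-03, -3.93671572e+01, -3.70179927e+01, -1.34242509e-05,
        6.82651356e-03, -8.07583206e-06]), 'tool_pos': array([0.15064712, 0.60592808, 0.23005434]), 'tool_rot': array([-0.38192913, -3.11777965,  0.00316544]), 'contact_force': array([ 0.84901406, -0.90591627, -0.35972363]), 'wrist_torque': array([ 0.00660763,  0.0505974 , -0.01945184]), 'grip_force': 0.0, 'opening': 0.08570982555416981}
0.0187
side {'vertical_fov': 43.70732398757045, 'cx': 325.16003969660835, 'cy': 238.4971673463575, 'R': array([[ 0.9659564 , -0.25740812, -0.02587049],
       [-0.13037508, -0.39798328, -0.9080813 ],
       [ 0.22345148,  0.88053982, -0.4179941 ]]), 't': array([-0.38649497,  0.18364766,  0.90980912])}
top {'vertical_fov': 46.70488077245691, 'cx': 326.1442641234181, 'cy': 243.7709793454107, 'R': array([[ 0.07865485, -0.99688278, -0.00617492],
       [-0.9764415 , -0.07579057, -0.20203411],
       [ 0.20093632,  0.02192041, -0.97935902]]), 't': array([0.12515531, 0.45819333, 1.07787298])}
wrist {'vertical_fov': 65.06678350594596, 'cx': 314.6803219086198, 'cy': 239.16813113254048, 'hand_eye': array([[ 9.60630933e-04, -9.63727330e-01, -2.66887073e-01,
         6.69287926e-02],
       [ 9.99999378e-01,  1.07696098e-03, -2.89509702e-04,
         2.92945543e-04],
       [ 5.66435377e-04, -2.66886629e-01,  9.63727766e-01,
        -1.44241585e-01],
       [ 0.00000000e+00,  0.00000000e+00,  0.00000000e+00,
         1.00000000e+00]])}
```

View pics/top0.png

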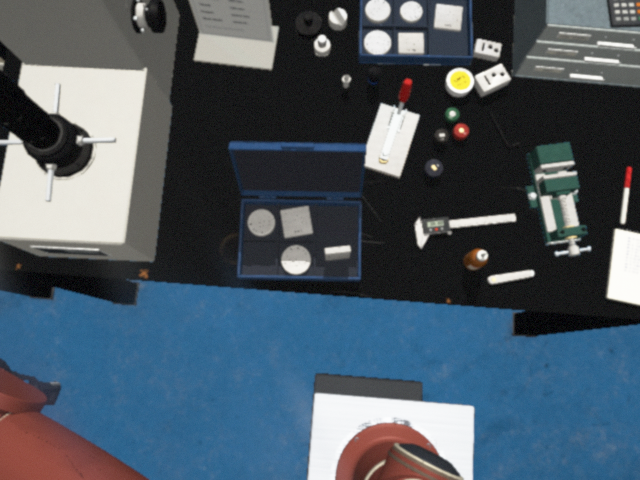

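View pics/side0.png

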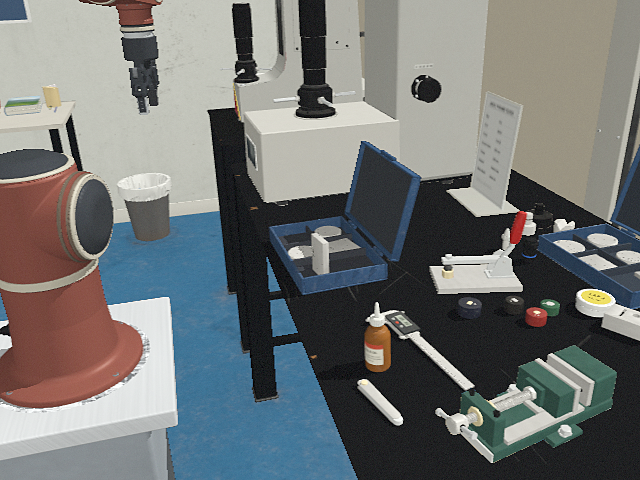

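The top view shows the case rim at about (238..362, 198..280), the block's top at (338,252), the lid leaning back above it and the bottle at (475,258). The side view shows the block standing at (320,255) and the bottle at (377,345). I'll enlarge both to pick out corners.

```bash
python3 - <<'E'
import cv2,numpy as np
a=cv2.imread("pics/top0.png")[135:290,225:375];b=cv2.imread("pics/side0.png")[135:300,260:425]
f=lambda c:cv2.resize(c,None,fx=4,fy=4,interpolation=cv2.INTER_CUBIC)[:600]
cv2.imwrite("pics/tc.png",f(np.clip(a*1.6,0,255).astype('uint8')));cv2.imwrite("pics/sc.png",f(b[:150]))
E
```

```text
(no output)
```

View pics/tc.png

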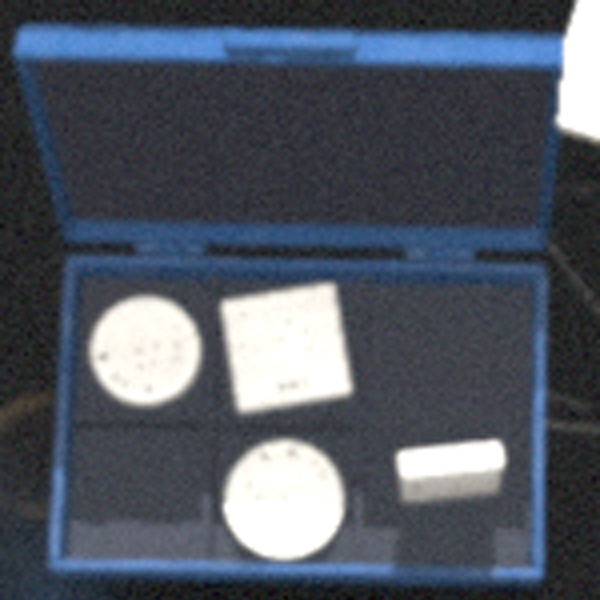

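View pics/sc.png

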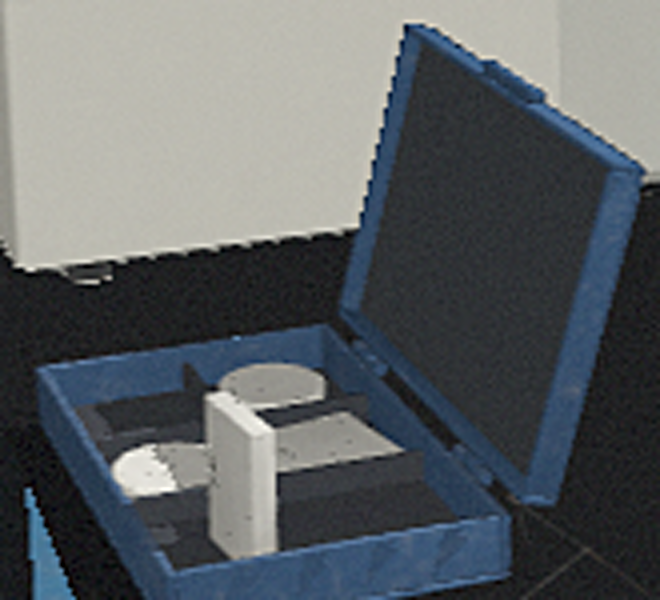

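The top crop shows the block's top face at (397,455),(502,440),(507,463),(400,478). In the side crop its corners are (207,395),(228,393),(277,430),(250,437). Rim and lid corners are readable in both crops, so I'll triangulate them.

```bash
cat > h.py <<'E'
import numpy as np,cv2
from station import camera_model
def P(n,s=None):
    m=camera_model(n);f=240/np.tan(np.radians(m['vertical_fov']/2))
    return np.array([[f,0,m['cx']],[0,f,m['cy']],[0,0,1]])@np.c_[m['R'],m['t']]
def plane(n,uv,z):
    p=P(n);H=np.c_[p[:,0],p[:,1],p[:,2]*z+p[:,3]];w=np.linalg.solve(H,[*uv,1]);return w[:2]/w[2]
def tri(a,b):
    X=cv2.triangulatePoints(P('top'),P('side'),np.array(a,float),np.array(b,float));return X[:3,0]/X[3,0]
E
python3 - <<'E'
from h import *
np.set_printoptions(precision=4,suppress=True)
T=lambda p:np.array(p)/4+[225-.375,135-.375]
S=lambda p:np.array(p)/4+[260-.375,135-.375]
for k,a,b in [("rim BR",(547,265),(510,516)),("rim BL",(67,258),(328,326)),("rim FR",(545,568),(168,574)),("rim FL",(52,560),(38,370)),
 ("lid tipR",(562,35),(642,168)),("lid tipL",(15,30),(408,25)),
 ("blk FL",(400,478),(207,395)),("blk BL",(397,455),(228,393)),("blk BR",(502,440),(277,430)),("blk FR",(507,463),(250,437))]:
    print(k,tri(T(a),S(b)), plane('top',T(a),.085 if k[0]=='b' else .034))
m=cv2.imread('pics/side0.png')
print('bottle base side',plane('side',(377,368),0),'cap top', plane('top',(482,252),.107))
E
```

```text
rim BR [0.5456 0.0951 0.0316] [0.5462 0.0949]
rim BL [0.5313 0.3455 0.0291] [0.5308 0.3445]
rim FR [0.384  0.0859 0.0331] [0.3875 0.0854]
rim FL [0.3696 0.3357 0.0294] [0.3722 0.3347]
lid tipR [0.6074 0.1016 0.1913] [0.6734 0.0953]
lid tipL [0.5847 0.3511 0.1944] [0.6541 0.3859]
blk FL [0.4189 0.1611 0.082 ] [0.4185 0.161 ]
blk BL [0.43   0.1636 0.0805] [0.4298 0.1634]
blk BR [0.4404 0.113  0.0826] [0.4412 0.1128]
blk FR [0.4281 0.1099 0.0826] [0.43   0.1096]
bottle base side [ 0.4369 -0.1552] cap top [ 0.4418 -0.1381]
```

```bash
python3 -m crank '[[-22,-26,0,0,0,0,-1],[-22,-26,0,0,0,0,-1],[-22,-26,0,0,0,0,-1],[-22,-26,0,0,0,0,-1],[-22,-26,0,0,0,0,-1],[-22,-26,0,0,0,0,-1],[-22,-26,0,0,0,0,-1],[-22,-26,0,0,0,0,-1],[-22,-26,0,0,0,0,-1],[-22,-26,0,0,0,0,-1]]' 20
python3 -m crank '[[-22,-26,0,0,0,0,-1],[-22,-26,0,0,0,0,-1],[-22,-26,0,0,0,0,-1],[-22,-26,0,0,0,0,-1],[-10,-26,0,0,0,0,-1],[0,0,0,0,0,-0.1,-1],[0,0,0,0,0,-0.1,-1],[0,0,0,0,0,-0.1,-1],[0,0,0,0,0,-0.1,-1],[0,0,0,0,0,0,-1]]'
```

```text
t: 0.98
tool_pos: [0.3017, 0.2995, 0.231]
tool_rot: [-0.381, -3.118, 0.0]
contact_force: [0.7, 0.2, -1.0]
opening: -0.0001
grip_force: 0.0
t: 1.82
tool_pos: [0.3651, 0.1511, 0.231]
tool_rot: [0.247, -3.131, 0.0]
contact_force: [-0.1, 0.0, -1.0]
opening: -0.0001
grip_force: 0.0
```

```bash
python3 -m crank '[[0,-12,16,0,0,0,-1],[0,-12,16,0,0,0,-1],[0,0,16,0,0,0,-1],[0,0,16,0,0,0,-1],[0,0,16,0,0,0,-1],[0,0,16,0,0,0,-1],[0,0,16,0,0,0,-1],[0,0,16,0,0,0,-1],[0,0,16,0,0,0,-1],[0,0,16,0,0,0,-1]]'
python3 -m crank '[[-5,0,0,0,0,0,-1],[-5,0,0,0,0,0,-1],[-5,0,0,0,0,0,-1],[-5,0,0,0,0,0,-1],[-4,0,0,0,0,0,-1],[-4,0,0,0,0,0,-1],[-2,0,0,0,0,0,-1],[-2,0,0,0,0,0,-1],[0,0,0,0,0,0,-1],[0,0,0,0,0,0,-1]]'
python3 - <<'E'
from station import *
import cv2,numpy as np
a=cv2.resize(get_image('side')[135:285,240:440],None,fx=4,fy=4);cv2.imwrite('pics/s1.png',a[:,:,::-1])
E
```

```text
t: 2.65
tool_pos: [0.3688, 0.1276, 0.0704]
tool_rot: [-0.241, 3.132, -0.0]
contact_force: [-0.9, -0.6, 0.7]
opening: 0.0001
grip_force: 0.0
t: 3.48
tool_pos: [0.4006, 0.1326, 0.0713]
tool_rot: [0.245, -3.132, 0.0]
contact_force: [-0.3, -0.4, -0.0]
opening: -0.0003
grip_force: 0.0
```

View pics/s1.png

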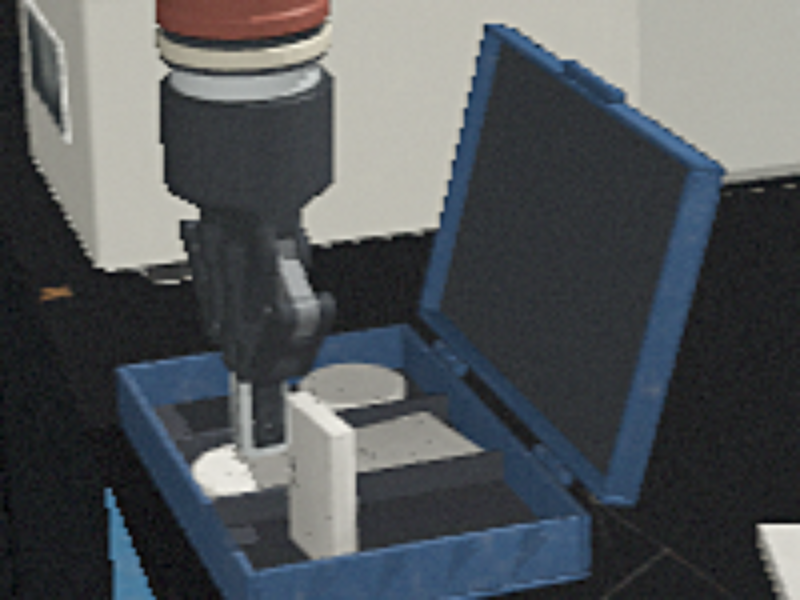

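The fingertips, at about (265,450), stand just in front of the block's front face at (300,450), near its top. Pushing slowly.

```bash
python3 -m crank '[[-2,0,0,0,0,0,-1],[-2,0,0,0,0,0,-1],[-2,0,0,0,0,0,-1],[-2,0,0,0,0,0,-1],[-2,0,0,0,0,0,-1],[-2,0,0,0,0,0,-1],[-2,0,0,0,0,0,-1],[-2,0,0,0,0,0,-1],[-2,0,0,0,0,0,-1],[-2,0,0,0,0,0,-1]]'
python3 -m crank '[[-2,0,0,0,0,0,-1],[-2,0,0,0,0,0,-1],[-2,0,0,0,0,0,-1],[-2,0,0,0,0,0,-1],[0,0,0,0,0,0,-1],[0,0,0,0,0,0,-1],[0,0,0,0,0,0,-1],[0,0,0,0,0,0,-1],[0,0,0,0,0,0,-1],[0,0,0,0,0,0,-1]]'
python3 - <<'E'
from station import *
import cv2,numpy as np
a=cv2.resize(get_image('side')[135:285,240:440],None,fx=4,fy=4);cv2.imwrite('pics/s2.png',a[:,:,::-1])
E
```

```text
t: 4.37
tool_pos: [0.4206, 0.1357, 0.0713]
tool_rot: [0.245, -3.132, 0.0]
contact_force: [0.5, 0.5, -0.1]
opening: 0.0
grip_force: 0.0
t: 5.2
tool_pos: [0.4282, 0.1369, 0.0713]
tool_rot: [-0.245, 3.132, 0.0]
contact_force: [-0.6, -0.5, 0.2]
opening: -0.0001
grip_force: 0.0
```

View pics/s2.png

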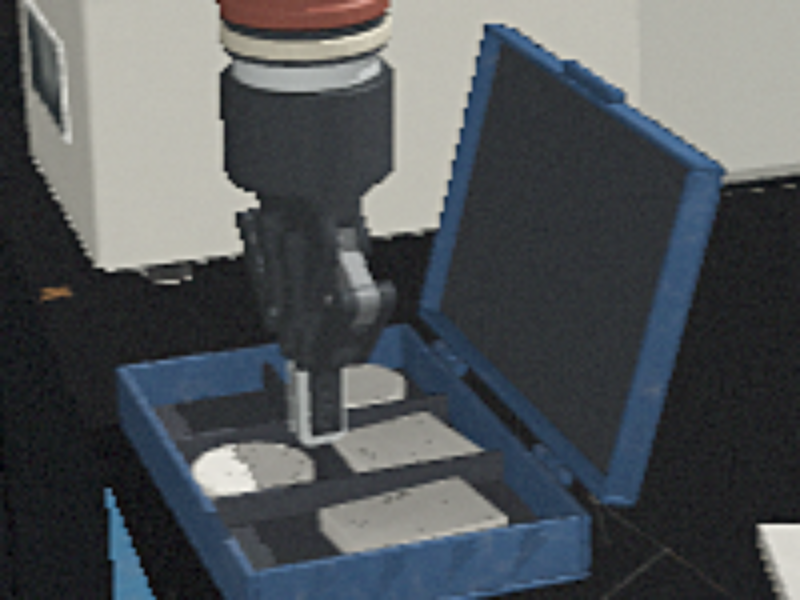

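The block, at (415,515), lies flat in the long section and the lid is still open. Next I go up and over behind the lid.

```bash
python3 -m crank '[[0,0,-19,0,0,0,-1],[0,0,-19,0,0,0,-1],[0,0,-19,0,0,0,-1],[0,0,-19,0,0,0,-1],[0,0,-19,0,0,0,-1],[0,0,-19,0,0,0,-1],[0,0,-19,0,0,0,-1],[0,0,-19,0,0,0,-1],[0,0,-19,0,0,0,-1],[0,0,-19,0,0,0,-1]]'
python3 -m crank '[[-24,5,0,0,0,0,-1],[-24,5,0,0,0,0,-1],[-24,5,0,0,0,0,-1],[-24,5,0,0,0,0,-1],[-24,5,0,0,0,0,-1],[-24,5,0,0,0,0,-1],[-24,5,0,0,0,0,-1],[-24,5,0,0,0,0,-1],[-24,5,0,0,0,0,-1],[-24,5,0,0,0,0,-1]]'
python3 -m crank '[[0,0,0,0,0,0.1,-1],[0,0,0,0,0,0,-1],[0,0,0,0,0,0,-1],[0,0,0,0,0,0,-1],[0,0,0,0,0,0,-1],[0,0,0,0,0,0,-1],[0,0,0,0,0,0,-1],[0,0,0,0,0,0,-1],[0,0,0,0,0,0,-1],[0,0,0,0,0,0,-1]]'
python3 - <<'E'
from station import *
import cv2,numpy as np
g=[get_image(n)[r:r+150,c:c+200] for n,r,c in(('side',110,270),('top',140,220))]
for i,x in enumerate(g):g[i]=cv2.resize(x,None,fx=2,fy=4 if 0 else 2)
cv2.imwrite('pics/s3.png',np.hstack(g)[:,:,::-1])
E
```

```text
t: 6.08
tool_pos: [0.4281, 0.1369, 0.2622]
tool_rot: [-0.245, 3.132, -0.0]
contact_force: [0.7, -0.1, -0.1]
opening: -0.0003
grip_force: 0.0
t: 6.92
tool_pos: [0.6586, 0.2241, 0.2608]
tool_rot: [0.245, -3.131, 0.0]
contact_force: [0.6, 0.1, 0.7]
opening: 0.0003
grip_force: 0.0
t: 7.75
tool_pos: [0.6576, 0.2236, 0.2614]
tool_rot: [-0.088, 3.14, 0.0]
contact_force: [-0.3, -0.2, -0.2]
opening: 0.0001
grip_force: 0.0
```

View pics/s3.png

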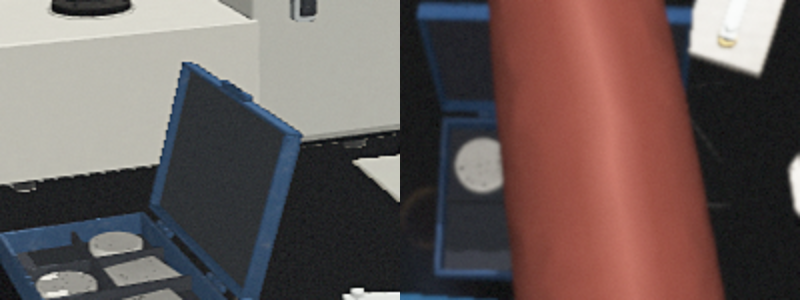

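The side crop shows the lid still open; the arm hides the block in the top crop. By its pose, the tool is about 40 mm behind the lid's lip, so I lower it behind the lid.

```bash
python3 -m crank '[[0,0,10,0,0,0,-1],[0,0,10,0,0,0,-1],[0,0,10,0,0,0,-1],[0,0,10,0,0,0,-1],[0,0,10,0,0,0,-1],[0,0,10,0,0,0,-1],[0,0,9,0,0,0,-1],[0,0,9,0,0,0,-1],[0,0,9,0,0,0,-1],[0,0,9,0,0,0,-1]]'
python3 -m crank '[[6,0,0,0,0,0,-1],[6,0,0,0,0,0,-1],[6,0,0,0,0,0,-1],[6,0,0,0,0,0,-1],[3,0,0,0,0,0,-1],[3,0,0,0,0,0,-1],[3,0,0,0,0,0,-1],[3,0,0,0,0,0,-1],[3,0,0,0,0,0,-1],[3,0,0,0,0,0,-1]]'
python3 -m crank '[[4,0,0,0,0,0,-1],[4,0,0,0,0,0,-1],[4,0,0,0,0,0,-1],[4,0,0,0,0,0,-1],[4,0,0,0,0,0,-1],[4,0,0,0,0,0,-1],[4,0,0,0,0,0,-1],[4,0,0,0,0,0,-1],[4,0,0,0,0,0,-1],[4,0,0,0,0,0,-1]]'
```

```text
t: 8.68
tool_pos: [0.6577, 0.2237, 0.1645]
tool_rot: [-0.088, 3.14, 0.0]
contact_force: [0.2, 0.5, 0.7]
opening: 0.0001
grip_force: 0.0
t: 9.52
tool_pos: [0.6155, 0.2213, 0.1653]
tool_rot: [-0.088, 3.14, 0.0]
contact_force: [0.2, -0.7, -0.2]
opening: 0.0001
grip_force: 0.0
t: 10.35
tool_pos: [0.5752, 0.219, 0.1652]
tool_rot: [0.088, -3.14, 0.0]
contact_force: [-0.2, -0.9, 0.2]
opening: -0.0002
grip_force: 0.3
```

```bash
for i in 1; do python3 -m crank '[[5,0,0,0,0,0,-1],[5,0,0,0,0,0,-1],[5,0,0,0,0,0,-1],[5,0,0,0,0,0,-1],[5,0,0,0,0,0,-1],[5,0,0,0,0,0,-1],[5,0,0,0,0,0,-1],[5,0,0,0,0,0,-1],[5,0,0,0,0,0,-1],[5,0,0,0,0,0,-1]]'; done
python3 - <<'E'
from station import *
import cv2,numpy as np
a=cv2.resize(get_image('side')[95:285,240:440],None,fx=3,fy=3);cv2.imwrite('pics/s4.png',a[:,:,::-1])
E
```

```text
t: 11.18
tool_pos: [0.5252, 0.2161, 0.1652]
tool_rot: [0.088, -3.14, 0.0]
contact_force: [-0.1, 0.5, 0.1]
opening: -0.0002
grip_force: 0.1
```

View pics/s4.png

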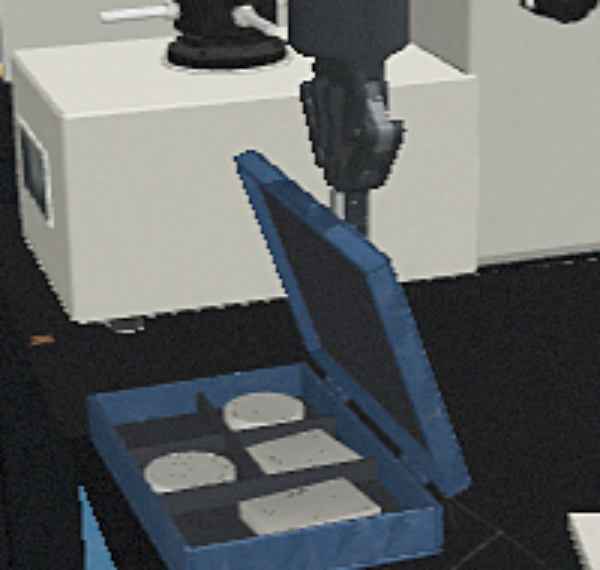

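The lid leans forward with the fingers behind its upper edge at (350,205), and the block lies flat at (310,510). Continuing the push.

```bash
for i in 1; do python3 -m crank '[[5,0,0,0,0,0,-1],[5,0,0,0,0,0,-1],[5,0,0,0,0,0,-1],[5,0,0,0,0,0,-1],[5,0,0,0,0,0,-1],[5,0,0,0,0,0,-1],[5,0,0,0,0,0,-1],[5,0,0,0,0,0,-1],[5,0,0,0,0,0,-1],[5,0,0,0,0,0,-1]]'; done
python3 -m crank '[[5,0,0,0,0,0,-1],[5,0,0,0,0,0,-1],[5,0,0,0,0,0,-1],[5,0,0,0,0,0,-1],[0,0,0,0,0,0,-1],[0,0,0,0,0,0,-1],[0,0,0,0,0,0,-1],[0,0,0,0,0,0,-1],[0,0,0,0,0,0,-1],[0,0,0,0,0,0,-1]]'
python3 -m crank '[[0,0,-8,0,0,0,-1],[0,0,-8,0,0,0,-1],[0,0,-8,0,0,0,-1],[0,0,-8,0,0,0,-1],[0,0,-8,0,0,0,-1],[0,0,0,0,0,0,-1],[0,0,0,0,0,0,-1],[0,0,0,0,0,0,-1],[0,0,0,0,0,0,-1],[0,0,0,0,0,0,-1]]'
python3 - <<'E'
from station import *
import cv2,numpy as np
a=cv2.resize(get_image('side')[95:385,240:440],None,fx=2,fy=2);cv2.imwrite('pics/s5.png',a[:,:,::-1])
E
```

```text
t: 12.07
tool_pos: [0.4754, 0.2134, 0.1653]
tool_rot: [0.088, -3.14, -0.0]
contact_force: [0.7, 0.7, 0.0]
opening: 0.0002
grip_force: 0.0
t: 12.9
tool_pos: [0.4561, 0.2122, 0.1653]
tool_rot: [0.088, -3.14, 0.0]
contact_force: [0.1, -1.1, -0.3]
opening: -0.0002
grip_force: 0.0
t: 13.73
tool_pos: [0.4556, 0.2122, 0.2046]
tool_rot: [0.088, -3.139, 0.001]
contact_force: [1.3, -0.6, -0.8]
opening: -0.0001
grip_force: 0.0
```

View pics/s5.png

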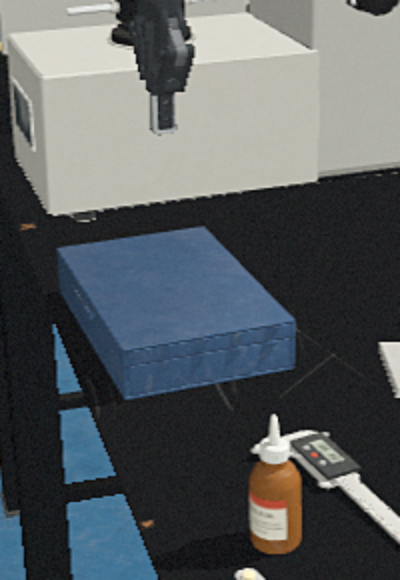

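The lid is fully shut, with an even seam around (200,350). The bottle stands at (275,500), and the gripper is clear of everything.

```bash
python3 -c "
from station import ctrl
print(ctrl.finish_job())"
```

```text
the job is handed in; nothing more can be done
None
```

The block was pushed over and lies flat in the long section with its former front face up, the lid fell fully shut, the bottle is still standing, and the job is handed in; the judging result was not shown.

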